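# Close up a glued drawer front with a one-hand ratchet bar clamp

### The job

The front of this small plywood drawer has just been glued and the bar clamp already lies around it. Pump the clamp's trigger until the jaws have closed the joint and hold the drawer snugly between them, firm but gentle so that the thin plywood is not crushed. Finish still squeezing the trigger: do not let go of the clamp, and leave the things around it where they are.

Things in the scene. Friction and masses are not known exactly. Their poses are not given: they have to be found in the camera images.
- clamp: One-hand ratchet bar clamp, 340 mm long, black plastic with a steel bar, lying loose on its side; 0.8 kg. Origin: on the bench, under the bar in the middle of the housing. Own x runs along the bar to the far jaw, own y to the side of both jaws and the drawer, z up. Grip and trigger stick out to -y. No part is higher than 28 mm. The rear pad's face is at x = 28 mm.
- handle_mid (a point): Middle of the outer face of the pistol grip (the face turned away from the trigger), at clamp (-26, -65, 14) mm: the place for one finger. The grip is 20 mm wide in x (x = -26 to -6 mm), 90 mm long in y (-22 to -112 mm), z = 0 to 28 mm. Outside it 80 mm are free.
- trigger_mid (a point): Middle of the outer face of the grey trigger (turned away from the grip), at clamp (31, -63, 14) mm at rest: the place for the other finger. Over the outer faces grip and trigger measure 57 mm at rest, 35 mm fully squeezed. A hand that stays in place must open to 80 mm or more to let it fully out. Trigger 12 mm thick, z = 3 to 25 mm, blade 68 mm long. Outside it 80 mm are free.
- trigger (a joint): Trigger angle, rad: 0 let out, 0.26 squeezed home; let it out below 0.03 to catch the next teeth. Pivot near the bar, 86 mm from trigger_mid. Free, it takes 3 N at trigger_mid to start and 12 N to go home; a full squeeze draws the far jaw 7 mm nearer. With the jaw on the work it stops short: 12 N of squeeze gives about 12 N at the jaw, 16 N 20 N, 20 N 30 N, 40 N crushes.
- bar (a joint): Travel of the toothed bar and far jaw through the housing, m, growing as the jaws close. The far pad's face is at clamp x = 203 mm minus this travel. Teeth every 3.5 mm and a holding pawl stop it going back; let out under load it slips back up to 3.5 mm to the last tooth, and the squeeze is lost. Until all is tight it must travel 18 to 45 mm.
- front_pad (a joint): How far the far jaw's soft rubber pad is pressed in, m: 0 free, 0.005 at most; it pushes back with 10 N per mm.
- front_face (a point): Centre of the face of the far jaw's pad (34 mm wide, 26 mm high), 14 mm above the bench. Pumping brings it to the drawer front.
- rear_face (a point): Centre of the face of the rear jaw's pad (34 mm wide, 26 mm high), 14 mm above the bench, fixed to the clamp's housing.
- tray: Plywood drawer tray, open at the top, 110 x 90 x 50 mm, walls 6 mm, 0.2 kg, standing loose between the jaws. Origin: centre of its underside. Own x runs along the clamp's bar; the front closes on its +x face (x = 55 mm). Its -x face stands 1 to 5 mm from the rear pad. Thin stuff: 10 to 35 N from the jaws closes the joint well, over 60 N crushes it.
- front: Drawer front: upright wooden board 12 mm thick, 104 mm wide, 60 mm high, with a round knob, 0.07 kg, standing loose 2 to 5 mm before the tray's +x face. Origin: middle of the lower edge of its glued back face; own x points from the tray to the far jaw.
- glue: White glue bottle, 54 mm in diameter, 155 mm high, standing on the bench; origin in its underside. Leave alone.
- screwdriver: Screwdriver 200 mm long lying on the bench. Leave alone.
- tape: Roll of tape, 96 mm in diameter, 24 mm high, lying flat; origin in its underside. Leave alone.
Things that resemble listed ones, but are neither listed nor needed, are in the scene too. Several things have the shape of the front; the one meant has the colours described above.

How it is judged (in metres and radians):
On the way, in this order (a step that is already met when the one before it is completed fails the run):
1. the trigger is squeezed through a working stroke (value of joint trigger above 0.15 rad), for 0.05 s.
2. the trigger is let out again to catch the next teeth (value of joint trigger below 0.05 rad), for 0.05 s.
3. by pumping, the jaws close the joint and grip the drawer (contact force between clamp and front above 6 N and contact force between clamp and tray above 4 N), for 0.2 s.
At the end, for the whole second after the job is handed in: Far jaw presses the front with 6 to 60 N, rear jaw bears on the tray with over 4 N; front closed on the tray (gap under 1.5 mm, within 0.04 rad); drawer level on the bench, at rest; fingers still squeeze the clamp (over 3 N), trigger in by at least 0.01 rad (all of step 3 and contact force between clamp and front below 60 N and contact force between the fingers and clamp above 3 N and x of front in the frame of tray below 0.0565 m and angle between the x axis of front and the x axis of tray, either way round below 0.04 rad and angle between tray's own z axis and vertical below 0.06 rad and height (world z) of tray below 0.008 m and value of joint trigger above 0.01 rad and linear speed of tray below 0.01 m/s); the arm keeps its last pose, push and grip.
It fails at once if the drawer is crushed: more than 60 N from the clamp (contact force between clamp and front above 60 N or contact force between clamp and tray above 60 N).
It fails at once if a thing standing by is pushed or knocked over (distance of any of glue, screwdriver, tape from where it was at the start of the episode above 0.025 m or angle between glue's own z axis and vertical above 0.4 rad).
It also fails if it takes over 54 s, if anything falls off the work surface, if the arm or the gripper's body presses on something with over 40 N, if the wrist force passes 120 N, or if a joint passes its speed limit or range.

### The arm

A 6-joint arm with a two-finger parallel gripper is mounted at the origin on the work surface. World frame = base frame: x ahead of the robot, y to its left, z up, the work surface at z = 0. Lengths are in mm, angles in rad, forces in N, time in s.
With the tool pointing down it reaches from about 350 to 875 mm from the base axis. Payload 4.2 kg.
Tool frame: the origin (TCP) lies at the very end of the fingers, on their centre line; the grasp point (between the pads) lies 19 mm behind it; z points along the fingers, y is the line along which they close (so a half turn about z gives the same grasp; the last joint's range is limited). The gripper opens to 85 mm and grips with 20 to 120 N. Pads are 22 mm wide; open, the fingers measure 114 mm over their backs; the gripper's body (76 mm by 85 mm) begins 54 mm behind the grasp point. The pads swing forward as they close: fully open they stand 13 mm farther back than shut.
Start: joints at [-0.877, 0.385, 0.008, 0, -1.194, -0.259], TCP at [263.28, -566.818, 231.312] pointing down, gripper open.
Joint ranges: [-3.14, 3.14], [-1.21, 2.06], [-1.07, 1.41], [-3.16, 2.05], [-2.99, -0.16], [-3.1, 3.1]. Speed limits (rad/s): [2.79, 2.79, 3.14, 3.14, 3.14, 3.14].

### API

Orientations are given as a unit quaternion [x, y, z, w].
In Python, from bench import read_state, get_image, camera_model, job_done gives the robot as it stands.
- The arm moves only by the shell command python3 -m handwheel 'ROWS'. ROWS is JSON, a list of rows, each a list of 7 numbers: the shift along the tool's x, y, z in m, then the turn, a rotation vector about the tool's x, y, z in rad, then the gripper's target within -1 to 1 (fully open at 1, half-way at 0, shut at -1). In form: [[dx, dy, dz, wx, wy, wz, jaw], ...]. A call has 1 to 10 rows; each row is the pose to reach, as a shift and turn from the pose commanded when the call began, along the tool's axes at that moment; what a row does not reach only later rows make up. A row lasts 1/8 s, in which the tool goes at most 62.5 mm and 10.7 degrees, less where a joint would pass 70% of its speed; a pose out of reach is approached as far as the arm can. A call with a gripper value outside its range is refused whole. The fingers move at their own pace and stop on an object; the grip force is fixed at half the most. Time passes only in rows, so rows that repeat a pose let the fingers close. It gives the time, the measured TCP pose, the force, the opening and the grip force at its end, in the units of the state.
- read_state(): the state, without advancing time (a new reading comes with each control period).
- get_image(name): name is "scene" or "side" or "wrist"; returns (picture, depth): 420x560x3 uint8, blue, green, red; 420x560 float32, mm along the optical axis (not along the pixel's ray), 0 where there is no reading.
- camera_model(name): a dict with "K" (3x3 intrinsics, pixels), "rvec" (rotation vector, rad) and "tvec" (3), from world to camera coordinates, as OpenCV has them; the wrist camera has in their place "hand_eye" (4x4, takes a point from camera to tool coordinates, whose origin is the TCP and whose axes are the flange's). Camera axes: x right, y down, z forward; pixel columns grow to the right and rows downward; lengths in mm; the calibration is good to about 2 mm. A picture is of the moment at which its call begins: read the wrist's pose just before it. camera_model takes no time and is no camera call.
- job_done(): hands the job in; it is judged then, once.
The state is a dict: "clock": time; "joints": joint angles; "joint_vel": joint speeds; "joint_efforts": joint torques, N m; "position": TCP position; "ee_rot": TCP orientation; "contact_force": force on the tool from outside, world axes, zero at the start; "wrist_torque": the same for the moment, N m; "gripper_width": finger opening in mm; "grasp_force": force on a finger pad.
Only numpy, scipy, OpenCV 4.12 (cv2) and the standard library are available. Lean on these libraries where they do the work, as an engineer would, in place of code of your own. Each camera call takes 0.05 s, during which the arm holds its last target. There are 200 camera calls.

## Working session

There is one attempt and no reset: what is moved stays moved. The work goes in short steps, Python scripts to look and compute and a shell command to move; the robot and the scene stay as the last step left them, time stands still between calls to the robot, and variables do not carry over. Pictures are saved under pics/ and viewed, at most 10 in all, crops included, and the job is handed in when it is done.

```bash
mkdir -p pics; cat > h.py <<'E'
import numpy as np,cv2
from bench import *
from scipy.spatial.transform import Rotation as R
def w(name,px,d=None,z=None):
    m=camera_model(name);K=np.array(m["K"]);r=cv2.Rodrigues(np.array(m["rvec"],float))[0];t=np.array(m["tvec"],float).ravel()
    ray=np.linalg.inv(K)@np.array([px[0],px[1],1.])
    if z is None: return r.T@(ray*d-t)
    o=-r.T@t; v=r.T@ray; return o+v*(z-o[2])/v[2]
E
python3 - <<'E'
from h import *
for n in("scene","side"):
    p,d=get_image(n);cv2.imwrite(f"pics/{n}0.png",p);np.save(f"{n}0.npy",d)
s=read_state();print(s)
E
```

```text
{'clock': 0.1, 'joints': array([-8.77389343e-01,  3.85479104e-01,  6.71891905e-03, -4.34713113e-04,
       -1.19401586e+00, -2.58577649e-01]), 'joint_vel': array([-2.03721632e-03,  9.39960031e-05,  2.12420546e-03,  4.73728852e-03,
       -8.52208453e-04, -6.67053298e-04]), 'joint_efforts': array([-3.56621358e-04, -3.93318987e+01,  1.88929152e+01,  4.19805184e+00,
       -2.62253314e-03, -4.84345321e-06]), 'position': array([ 263.05214667, -566.34534724,  230.31431   ]), 'ee_rot': array([-2.15627482e-01,  9.76475176e-01,  9.72400427e-04, -2.74001850e-04]), 'contact_force': array([ 0.04368709, -0.16830862, -0.31235138]), 'wrist_torque': array([-0.02275633,  0.00857682,  0.05941501]), 'grasp_force': 0.0, 'gripper_width': 85.47591597187356}
```

View pics/scene0.png

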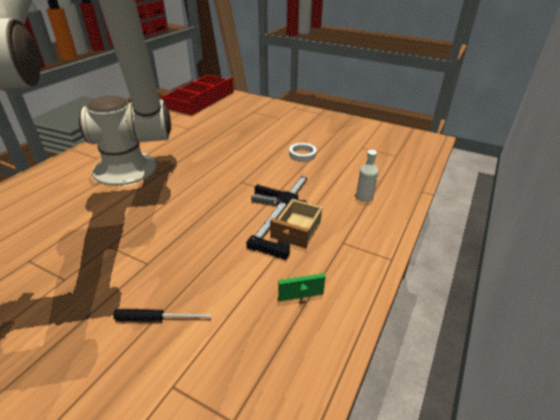

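View pics/side0.png

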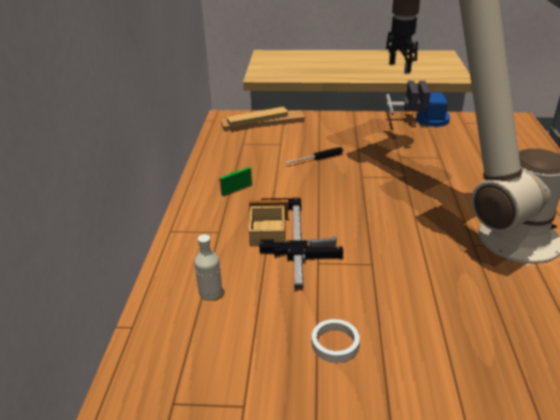

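The scene picture shows the clamp: housing, grip and trigger near (275,193), bar running to the far jaw at (268,247), tray at (298,222) with the brown front at (285,232). In the side picture the housing is at (298,250), with grip and trigger toward (335,245). Lookalikes for the front are the green board (scene 302,287; side 236,181), a decoy by colour, and the wooden front by the far jaw (side 272,203), which is the one meant. Next I check this in a close crop.

```bash
python3 - <<'E'
import cv2,numpy as np
a=cv2.imread("pics/scene0.png")[170:270,235:335];b=cv2.imread("pics/side0.png")[190:290,250:350]
c=np.hstack([cv2.resize(x,(400,400),interpolation=cv2.INTER_CUBIC) for x in(a,b)]);cv2.imwrite("pics/crop0.png",c)
E
```

```text
(no output)
```

View pics/crop0.png

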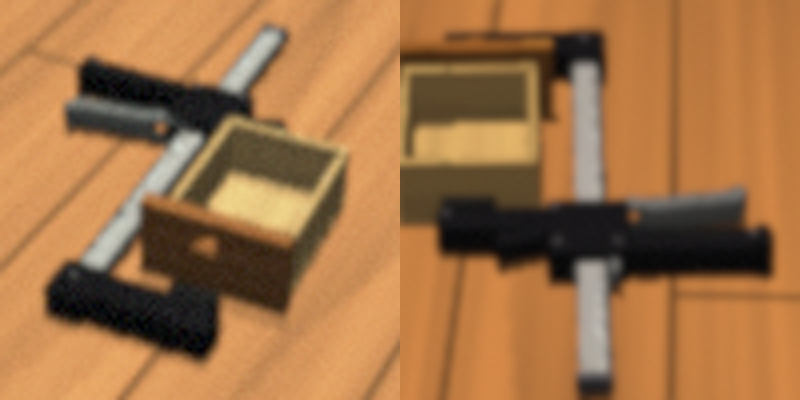

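The crop confirms it: the brown front with the knob stands between tray and far jaw. The grip is the black bar (side ≈(342,252) at its end) and the trigger is grey (tip ≈(335,239)).

```bash
python3 - <<'E'
from h import *
for n,px,z in [("side",(298.7,284),18),("side",(296,206),18),("side",(297.5,248),28),("side",(342.5,251),28),("side",(335.5,238.7),25),
 ("scene",(304.5,179),18),("scene",(258,236),18),("scene",(256.5,187),28),("scene",(252,199),14),("scene",(287,197),28)]: print(n,px,w(n,px,z=z).round(0))
m=camera_model("wrist");print(np.array(m["hand_eye"]).round(3),m["K"])
E
```

```text
side (298.7, 284) [554. 215.  18.]
side (296, 206) [ 573. -104.   18.]
side (297.5, 248) [561.  96.  28.]
side (342.5, 251) [452. 104.  28.]
side (335.5, 238.7) [468.  51.  25.]
scene (304.5, 179) [563. 211.  18.]
scene (258, 236) [576. -96.  18.]
scene (256.5, 187) [462.  86.  28.]
scene (252, 199) [472.  42.  14.]
scene (287, 197) [567.  84.  28.]
[[ 1.00000e-03 -9.59000e-01 -2.84000e-01  7.13890e+01]
 [ 1.00000e+00  1.00000e-03  0.00000e+00  5.46000e-01]
 [-0.00000e+00 -2.84000e-01  9.59000e-01 -1.42948e+02]
 [ 0.00000e+00  0.00000e+00  0.00000e+00  1.00000e+00]] [[300.8663278    0.         280.14728357]
 [  0.         300.8663278  210.73372179]
 [  0.           0.           1.        ]]
```

```bash
python3 -m handwheel '[[-0.471,0.499,0,0,0,0.38,1],[-0.471,0.499,0,0,0,0.38,1],[-0.471,0.499,0,0,0,0.38,1],[-0.471,0.499,0,0,0,0.38,1],[-0.471,0.499,0,0,0,0.38,1],[-0.471,0.499,0,0,0,0.38,1],[-0.471,0.499,0,0,0,0.38,1],[-0.471,0.499,0,0,0,0.38,1],[-0.471,0.499,0,0,0,0.38,1],[-0.471,0.499,0,0,0,0.38,1]]'; python3 -m handwheel '[[0,0,0,0,0,0,1]]'; python3 -c "
from h import *
print(read_state())"
```

```text
clock: 1.35
position: [459.3, 23.1, 231.3]
ee_rot: [-0.028, 1.0, 0.0, 0.0]
contact_force: [1.8, -0.8, -0.1]
gripper_width: 85.1
grasp_force: 0.0
clock: 1.48
position: [460.1, 24.4, 230.9]
ee_rot: [-0.03, 1.0, 0.0, -0.0]
contact_force: [0.0, -0.9, -0.8]
gripper_width: 85.6
grasp_force: 0.0
{'clock': 1.475, 'joints': array([ 4.07122284e-01,  1.02349953e-01, -3.75296428e-01, -1.78772402e-04,
       -1.09341164e+00, -1.91718814e+00]), 'joint_vel': array([-0.06442401, -0.02153927, -0.03909368, -0.00404855, -0.0182523 ,
        0.02609746]), 'joint_efforts': array([  1.03333432, -23.09375525,  18.56980383,   4.05884787,
         0.12429904,  -0.13811648]), 'position': array([460.14678295,  24.44927273, 230.9210694 ]), 'ee_rot': array([-3.03195079e-02,  9.99540246e-01,  2.56800850e-05, -1.50876375e-04]), 'contact_force': array([ 0.00364425, -0.92246306, -0.84950974]), 'wrist_torque': array([-0.04701163,  0.02016614, -0.03430889]), 'grasp_force': 0.0, 'gripper_width': 85.62407263492979}
```

```bash
python3 -m handwheel '[[-0.02,0.06,0,0,0,0,1],[-0.02,0.06,0,0,0,0,1],[-0.02,0.06,0,0,0,0,1],[-0.02,0.06,0,0,0,0,1]]'; cat >> h.py <<'E'
def pose():
    s=read_state();T=np.eye(4);T[:3,:3]=R.from_quat(s["ee_rot"]).as_matrix();T[:3,3]=s["position"];return T
def ww(px,T,z):
    m=camera_model("wrist");C=T@np.array(m["hand_eye"]);v=C[:3,:3]@np.linalg.inv(np.array(m["K"]))@np.array([px[0],px[1],1.])
    o=C[:3,3];return o+v*(z-o[2])/v[2]
E
python3 - <<'E'
from h import *
T=pose();p,d=get_image("wrist");np.savez("w1.npz",T=T,d=d);cv2.imwrite("pics/w1.png",cv2.resize(p,(800,600),interpolation=cv2.INTER_CUBIC));print(T.round(3))
E
```

```text
clock: 1.98
position: [475.5, 80.8, 231.2]
ee_rot: [-0.027, 1.0, -0.0, -0.0]
contact_force: [-0.2, 0.8, -0.2]
gripper_width: 85.3
grasp_force: 0.0
[[-9.99000e-01 -5.30000e-02 -1.00000e-03  4.75471e+02]
 [-5.30000e-02  9.99000e-01 -0.00000e+00  8.08350e+01]
 [ 1.00000e-03 -0.00000e+00 -1.00000e+00  2.31212e+02]
 [ 0.00000e+00  0.00000e+00  0.00000e+00  1.00000e+00]]
```

View pics/w1.png

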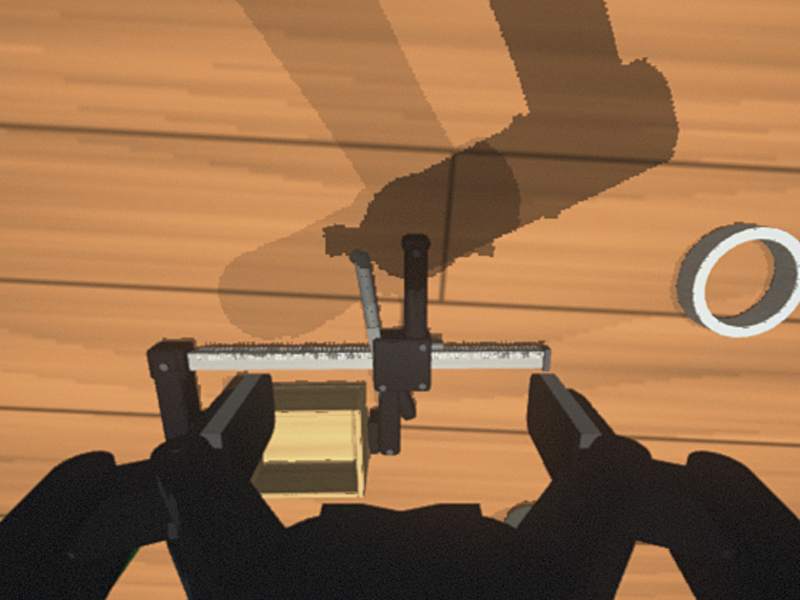

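The wrist picture shows everything clear. The grip's end is at (403–430, 236), running down to (403–428, 332). The trigger tip's outer edge is at (351,258) and its base at ≈(370,325). The bar runs from (190,361) to (548,357).

```bash
python3 - <<'E'
from h import *
f=np.load("w1.npz");T=f["T"];d=f["d"];k=1/1.42857
q={}
for n,px,z in [("barL",(195,361),20),("barR",(545,356.5),20),("gTipL",(403,240),28),("gTipR",(430,240),28),("gBaseL",(404,325),28),("gBaseR",(428,325),28),("gEnd",(416,235),28),("tTipL",(351,260),25),("tTipR",(371,257),25),("tBaseL",(370,320),25),("housTL",(374,338),28),("housBR",(431,390),28)]:
    q[n]=ww(np.array(px)*k,T,z); m=camera_model("wrist");C=T@np.array(m["hand_eye"])
    i=np.array(px)*k; dd=d[int(i[1]),int(i[0])]; P=C@np.r_[np.linalg.inv(m["K"])@np.r_[i,1]*dd,1]
    print(n,q[n].round(1),"depth:",P[:3].round(1))
v=q["barL"]-q["barR"];print("yaw",np.arctan2(v[1],v[0]))
E
```

```text
barL [574.1 -97.1  20. ] depth: [575.3 -98.3  17.4]
barR [552.9 215.4  20. ] depth: [553.4 215.9  18.8]
gTipL [454.6  82.9  28. ] depth: [455.1  82.9  24.2]
gTipR [453.4 104.6  28. ] depth: [ 4.574e+02  1.068e+02 -2.000e-01]
gBaseL [527.1  87.8  28. ] depth: [536.7  88.5   0.7]
gBaseR [526.  108.2  28. ] depth: [536.2 110.8  -1. ]
gEnd [450.   93.1  28. ] depth: [451.9  93.7  13.9]
tTipL [473.8  41.   25. ] depth: [474.8  40.5  19.9]
tTipR [470.4  57.4  25. ] depth: [474.9  56.    1.5]
tBaseL [525.1  58.4  25. ] depth: [525.2  58.4  24.9]
housTL [540.3  62.6  28. ] depth: [541.1  62.5  26. ]
housBR [587.3 115.3  28. ] depth: [ 6.023e+02  1.184e+02 -4.000e-01]
yaw -1.5031384810520252
```

```bash
python3 -m handwheel '[[-0.0254,-0.0058,0.06,0,0,-0.015,1],[-0.0254,-0.0058,0.12,0,0,-0.015,1],[-0.0254,-0.0058,0.16,0,0,-0.015,1],[-0.0254,-0.0058,0.18,0,0,-0.015,1],[-0.0254,-0.0058,0.2,0,0,-0.015,1],[-0.0254,-0.0058,0.215,0,0,-0.015,1],[-0.0254,-0.0058,0.222,0,0,-0.015,1],[-0.0254,-0.0058,0.227,0,0,-0.015,1],[-0.0254,-0.0058,0.227,0,0,-0.015,1]]'
python3 - <<'E'
from h import *
T=pose();p,d=get_image("wrist");np.savez("w2.npz",T=T,d=d);cv2.imwrite("pics/w2.png",p);print(T.round(3))
E
```

```text
clock: 3.15
position: [501.8, 77.7, 4.5]
ee_rot: [-0.035, 0.999, 0.0, 0.0]
contact_force: [0.4, -0.3, -0.3]
gripper_width: 85.5
grasp_force: 0.0
[[-9.98000e-01 -7.00000e-02  0.00000e+00  5.01771e+02]
 [-7.00000e-02  9.98000e-01  0.00000e+00  7.76670e+01]
 [-0.00000e+00  0.00000e+00 -1.00000e+00  4.48000e+00]
 [ 0.00000e+00  0.00000e+00  0.00000e+00  1.00000e+00]]
```

View pics/w2.png

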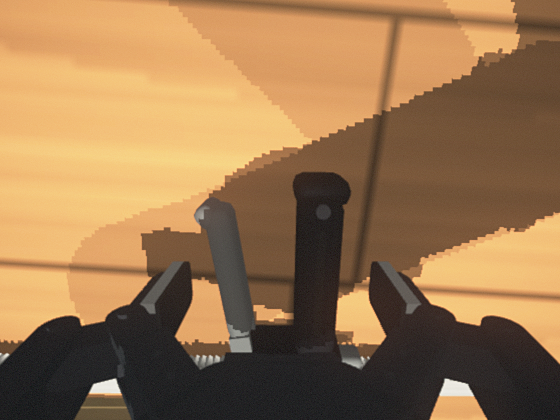

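The fingers straddle trigger and grip: trigger outer face at ≈(214,265), grip face at ≈(343,265), pads at (190,265) and (371,265), which is nearly centred. Now I close gently.

```bash
for i in 1; do python3 -m handwheel '[[0,0,0,0,0,0,0.4],[0,0,0,0,0,0,0.4],[0,0,0,0,0,0,0.4],[0,0,0,0,0,0,0.4]]'; python3 -m handwheel '[[0,0,0,0,0,0,0.25],[0,0,0,0,0,0,0.25],[0,0,0,0,0,0,0.25]]';python3 -m handwheel '[[0,0,0,0,0,0,0.15],[0,0,0,0,0,0,0.15],[0,0,0,0,0,0,0.15]]'; done
```

```text
clock: 3.7
position: [501.8, 77.5, 4.6]
ee_rot: [-0.035, 0.999, -0.0, 0.0]
contact_force: [0.2, -2.3, 1.5]
gripper_width: 60.0
grasp_force: 1.2
clock: 4.08
position: [501.7, 78.1, 4.6]
ee_rot: [-0.035, 0.999, 0.0, 0.0]
contact_force: [-2.0, 1.6, 5.3]
gripper_width: 53.4
grasp_force: 4.1
clock: 4.45
position: [502.1, 79.1, 5.1]
ee_rot: [-0.035, 0.999, 0.001, 0.001]
contact_force: [-3.6, 5.1, 7.9]
gripper_width: 49.2
grasp_force: 8.7
```

```bash
python3 -m handwheel '[[0,0.001,0,0,0,0,0.1],[0,0.002,0,0,0,0,0.05],[0,0.002,0,0,0,0,0.05]]';python3 -m handwheel '[[0,0.001,0,0,0,0,0.0],[0,0.002,0,0,0,0,-0.05],[0,0.002,0,0,0,0,-0.05]]'; python3 -m handwheel '[[0,0.001,0,0,0,0,-0.08],[0,0.001,0,0,0,0,-0.08],[0,0.001,0,0,0,0,-0.08]]'
```

```text
clock: 4.82
position: [502.2, 80.6, 5.3]
ee_rot: [-0.035, 0.999, 0.001, 0.001]
contact_force: [-2.8, 2.0, 8.4]
gripper_width: 45.0
grasp_force: 7.3
clock: 5.2
position: [502.0, 82.4, 5.7]
ee_rot: [-0.035, 0.999, 0.0, 0.001]
contact_force: [-3.2, 1.4, 12.1]
gripper_width: 40.7
grasp_force: 8.9
clock: 5.58
position: [502.0, 83.0, 5.6]
ee_rot: [-0.035, 0.999, 0.0, 0.001]
contact_force: [-1.9, 0.3, 10.7]
gripper_width: 39.1
grasp_force: 7.6
```

```bash
python3 -m handwheel '[[0,0.0005,0,0,0,0,-0.11],[0,0.0005,0,0,0,0,-0.11]]'; python3 -m handwheel '[[0,0.0005,0,0,0,0,-0.14],[0,0.0005,0,0,0,0,-0.14]]'; python3 -m handwheel '[[0,-0.003,0,0,0,0,0.2],[0,-0.006,0,0,0,0,0.4],[0,-0.009,0,0,0,0,0.6],[0,-0.011,0,0,0,0,0.6],[0,-0.011,0,0,0,0,0.6]]'
python3 - <<'E'
from h import *
T=pose();p,d=get_image("wrist");cv2.imwrite("pics/w3.png",p)
p,d=get_image("side");cv2.imwrite("pics/side1.png",p)
a=cv2.imread("pics/side0.png")
c=np.hstack([cv2.resize(x[190:290,250:350],(400,400),interpolation=cv2.INTER_CUBIC) for x in(a,p)])
cv2.imwrite("pics/cmp1.png",c)
E
```

```text
clock: 5.82
position: [502.0, 83.6, 5.7]
ee_rot: [-0.035, 0.999, 0.0, 0.001]
contact_force: [-1.8, 1.4, 11.5]
gripper_width: 38.3
grasp_force: 8.0
clock: 6.08
position: [502.0, 84.2, 5.8]
ee_rot: [-0.035, 0.999, 0.0, 0.001]
contact_force: [-2.8, 0.6, 12.2]
gripper_width: 36.8
grasp_force: 8.8
clock: 6.7
position: [501.9, 72.6, 4.2]
ee_rot: [-0.035, 0.999, -0.0, -0.0]
contact_force: [-0.3, 0.9, -0.1]
gripper_width: 68.4
grasp_force: 0.0
```

View pics/w3.png

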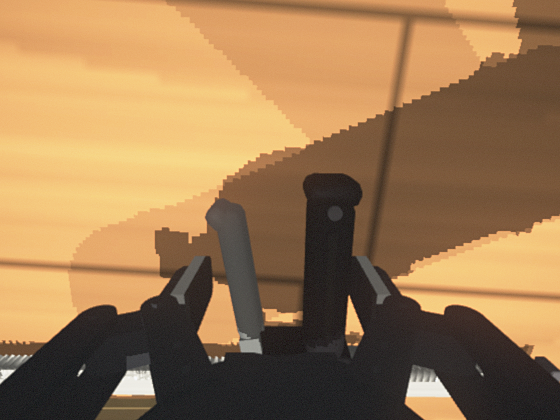

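View pics/cmp1.png

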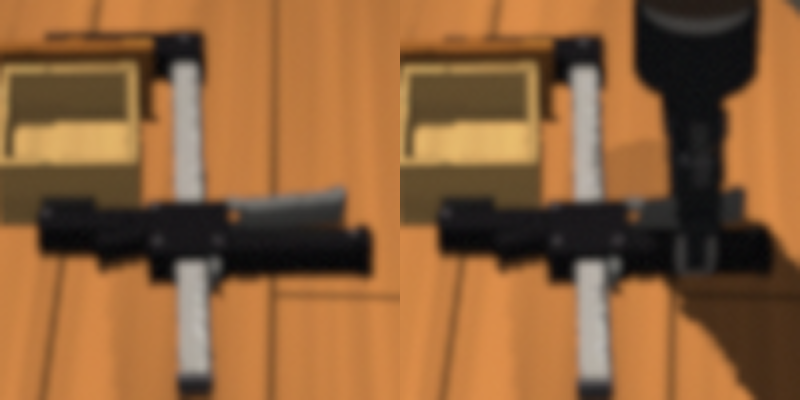

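Stroke 1 worked: the bar end is lower by ≈6 crop px, the trigger is fully out, and the clamp is nearly unmoved. Stroke 2 is still certain to be free.

```bash
python3 -m handwheel '[[0,0.003,0,0,0,0,0.4],[0,0.005,0,0,0,0,0.25],[0,0.007,0,0,0,0,0.12],[0,0.009,0,0,0,0,0.0],[0,0.0105,0,0,0,0,-0.1],[0,0.0115,0,0,0,0,-0.14],[0,0.0115,0,0,0,0,-0.15],[0,0.0115,0,0,0,0,-0.15]]'; python3 -m handwheel '[[0,-0.003,0,0,0,0,0.2],[0,-0.006,0,0,0,0,0.4],[0,-0.009,0,0,0,0,0.6],[0,-0.0115,0,0,0,0,0.6],[0,-0.0115,0,0,0,0,0.6]]'
python3 -m handwheel '[[0,0.003,0,0,0,0,0.4],[0,0.005,0,0,0,0,0.25],[0,0.007,0,0,0,0,0.15],[0,0.007,0,0,0,0,0.15]]'; python3 -m handwheel '[[0,0.0015,0,0,0,0,0.05],[0,0.0015,0,0,0,0,0.05]]'
```

```text
clock: 7.8
position: [501.7, 84.5, 5.8]
ee_rot: [-0.035, 0.999, 0.0, 0.001]
contact_force: [-2.5, -0.2, 10.6]
gripper_width: 36.7
grasp_force: 9.1
clock: 8.43
position: [501.9, 72.6, 4.2]
ee_rot: [-0.035, 0.999, 0.0, -0.0]
contact_force: [0.9, 0.3, -0.2]
gripper_width: 68.8
grasp_force: 0.0
clock: 8.93
position: [501.6, 79.5, 4.9]
ee_rot: [-0.035, 0.999, -0.0, 0.0]
contact_force: [-0.9, -1.7, 6.4]
gripper_width: 49.2
grasp_force: 4.3
clock: 9.18
position: [501.7, 81.1, 5.1]
ee_rot: [-0.035, 0.999, -0.0, 0.0]
contact_force: [-1.2, -1.6, 7.2]
gripper_width: 45.0
grasp_force: 5.3
```

```bash
python3 -m handwheel '[[0,0.0015,0,0,0,0,-0.03],[0,0.0015,0,0,0,0,-0.03]]'; python3 -m handwheel '[[0,0.0015,0,0,0,0,-0.09],[0,0.0015,0,0,0,0,-0.09]]'; python3 -m handwheel '[[0,0.001,0,0,0,0,-0.14],[0,0.001,0,0,0,0,-0.14]]'
python3 - <<'E'
from h import *
for n,b in(("side",(170,290,230,350)),("scene",(170,270,235,335))):
    p,d=get_image(n);cv2.imwrite(f"pics/{n}3.png",p)
a=cv2.imread("pics/side3.png")[190:290,240:340];b=cv2.imread("pics/scene3.png")[170:270,235:335]
cv2.imwrite("pics/cmp3.png",np.hstack([cv2.resize(x,(400,400),interpolation=cv2.INTER_CUBIC) for x in(a,b)]))
E
```

```text
clock: 9.43
position: [501.6, 82.5, 5.4]
ee_rot: [-0.035, 0.999, -0.0, 0.0]
contact_force: [-1.5, -2.8, 9.0]
gripper_width: 41.6
grasp_force: 7.1
clock: 9.68
position: [501.4, 83.7, 5.1]
ee_rot: [-0.035, 0.999, -0.0, 0.0]
contact_force: [-0.6, -3.4, 7.4]
gripper_width: 38.8
grasp_force: 5.2
clock: 9.93
position: [501.3, 84.7, 5.3]
ee_rot: [-0.035, 0.999, -0.0, 0.0]
contact_force: [-1.3, -3.3, 9.5]
gripper_width: 36.8
grasp_force: 6.4
```

View pics/cmp3.png

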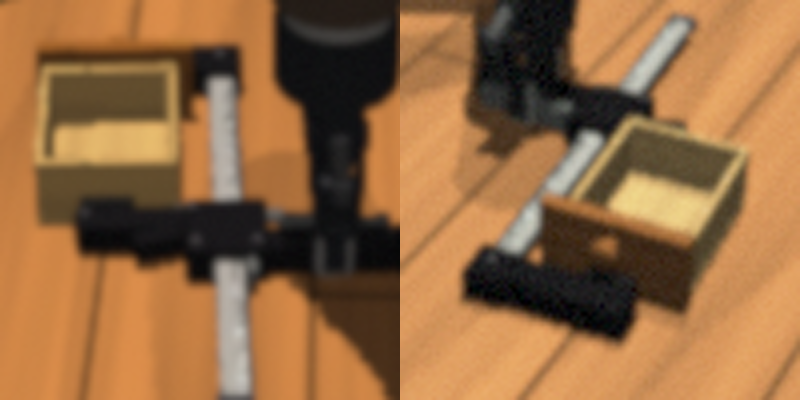

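The picture shows the far jaw has come nearer the front but hasn't touched it yet. Stroke 4 goes in small steps, watching the grip force.

```bash
python3 -m handwheel '[[0,-0.003,0,0,0,0,0.2],[0,-0.006,0,0,0,0,0.4],[0,-0.009,0,0,0,0,0.6],[0,-0.0118,0,0,0,0,0.6],[0,-0.0118,0,0,0,0,0.6]]'
python3 -m handwheel '[[0,0.003,0,0,0,0,0.4],[0,0.005,0,0,0,0,0.25],[0,0.007,0,0,0,0,0.15],[0,0.007,0,0,0,0,0.15]]'; python3 -m handwheel '[[0,0.0015,0,0,0,0,0.05],[0,0.0015,0,0,0,0,0.05]]';python3 -m handwheel '[[0,0.0015,0,0,0,0,-0.03],[0,0.0015,0,0,0,0,-0.03]]'
```

```text
clock: 10.65
position: [501.9, 73.3, 4.3]
ee_rot: [-0.035, 0.999, 0.0, 0.0]
contact_force: [-0.5, 0.3, -1.2]
gripper_width: 68.5
grasp_force: 0.0
clock: 11.15
position: [501.7, 80.4, 5.0]
ee_rot: [-0.035, 0.999, -0.0, 0.0]
contact_force: [-0.6, -1.4, 6.6]
gripper_width: 48.9
grasp_force: 4.5
clock: 11.4
position: [501.8, 81.9, 5.2]
ee_rot: [-0.035, 0.999, -0.0, 0.001]
contact_force: [0.2, -0.9, 7.5]
gripper_width: 45.1
grasp_force: 5.6
clock: 11.65
position: [501.7, 83.3, 5.4]
ee_rot: [-0.035, 0.999, -0.0, 0.001]
contact_force: [-2.1, -2.9, 9.7]
gripper_width: 41.4
grasp_force: 7.2
```

```bash
 python3 -m handwheel '[[0,0.0015,0,0,0,0,-0.09],[0,0.0015,0,0,0,0,-0.09]]'; python3 -m handwheel '[[0,0.001,0,0,0,0,-0.14],[0,0.001,0,0,0,0,-0.14]]'
```

```text
clock: 11.9
position: [501.5, 84.4, 5.3]
ee_rot: [-0.035, 0.999, -0.0, 0.0]
contact_force: [-1.7, -4.2, 8.5]
gripper_width: 38.9
grasp_force: 5.6
clock: 12.15
position: [501.5, 85.5, 5.4]
ee_rot: [-0.035, 0.999, -0.0, 0.0]
contact_force: [-0.6, -3.1, 9.2]
gripper_width: 36.7
grasp_force: 6.7
```

```bash
python3 -m handwheel '[[0,-0.003,0,0,0,0,0.2],[0,-0.006,0,0,0,0,0.4],[0,-0.009,0,0,0,0,0.6],[0,-0.0122,0,0,0,0,0.6],[0,-0.0122,0,0,0,0,0.6]]'
python3 -m handwheel '[[0,0.003,0,0,0,0,0.4],[0,0.005,0,0,0,0,0.25],[0,0.006,0,0,0,0,0.2],[0,0.006,0,0,0,0,0.2]]'; python3 -m handwheel '[[0,0.001,0,0,0,0,0.15],[0,0.001,0,0,0,0,0.15]]';python3 -m handwheel '[[0,0.001,0,0,0,0,0.1],[0,0.001,0,0,0,0,0.1]]'
```

```text
clock: 12.78
position: [501.9, 73.6, 4.3]
ee_rot: [-0.035, 0.999, 0.0, -0.0]
contact_force: [0.5, 0.1, 0.1]
gripper_width: 68.1
grasp_force: 0.0
clock: 13.28
position: [501.1, 79.3, 4.8]
ee_rot: [-0.035, 0.999, -0.0, -0.0]
contact_force: [-2.4, -1.8, 5.7]
gripper_width: 51.2
grasp_force: 4.9
clock: 13.52
position: [501.1, 80.2, 4.8]
ee_rot: [-0.035, 0.999, -0.0, -0.0]
contact_force: [-0.8, -3.3, 5.5]
gripper_width: 48.9
grasp_force: 4.2
clock: 13.78
position: [501.2, 81.2, 4.6]
ee_rot: [-0.035, 0.999, -0.0, -0.0]
contact_force: [0.2, -4.7, 3.5]
gripper_width: 46.9
grasp_force: 2.9
```

```bash
 python3 -m handwheel '[[0,0.001,0,0,0,0,0.05],[0,0.001,0,0,0,0,0.05]]'; python3 -m handwheel '[[0,0.001,0,0,0,0,0],[0,0.001,0,0,0,0,0]]'
```

```text
clock: 14.02
position: [501.1, 82.1, 4.7]
ee_rot: [-0.035, 0.999, -0.0, -0.0]
contact_force: [0.3, -5.4, 6.6]
gripper_width: 44.5
grasp_force: 4.5
clock: 14.28
position: [501.0, 83.1, 4.9]
ee_rot: [-0.034, 0.999, -0.0, -0.0]
contact_force: [-0.6, -4.4, 8.2]
gripper_width: 43.1
grasp_force: 8.0
```

```bash
 python3 -m handwheel '[[0,0.0005,0,0,0,0,-0.04],[0,0.0005,0,0,0,0,-0.04]]'; python3 -m handwheel '[[0,0.0005,0,0,0,0,-0.08],[0,0.0005,0,0,0,0,-0.08]]'
```

```text
clock: 14.52
position: [501.0, 83.8, 5.2]
ee_rot: [-0.034, 0.999, -0.0, -0.0]
contact_force: [-1.4, -4.5, 10.4]
gripper_width: 41.3
grasp_force: 11.3
clock: 14.78
position: [500.9, 84.6, 5.3]
ee_rot: [-0.034, 0.999, 0.0, -0.0]
contact_force: [-3.8, -1.7, 12.6]
gripper_width: 39.7
grasp_force: 14.4
```

```bash
 python3 -m handwheel '[[0,0.0005,0,0,0,0,-0.11],[0,0.0005,0,0,0,0,-0.11]]'; python3 -m handwheel '[[0,0.0005,0,0,0,0,-0.14],[0,0.0005,0,0,0,0,-0.14]]'
python3 - <<'E'
from h import *
for n in("side","scene"):
    p,d=get_image(n);cv2.imwrite(f"pics/{n}5.png",p)
a=cv2.imread("pics/side5.png")[190:290,240:340];b=cv2.imread("pics/scene5.png")[170:270,235:335]
cv2.imwrite("pics/cmp5.png",np.hstack([cv2.resize(x,(400,400),interpolation=cv2.INTER_CUBIC) for x in(a,b)]))
E
```

```text
clock: 15.02
position: [500.9, 85.2, 5.5]
ee_rot: [-0.034, 0.999, 0.0, -0.0]
contact_force: [-4.0, -2.0, 13.6]
gripper_width: 38.6
grasp_force: 16.5
clock: 15.28
position: [500.9, 85.8, 5.6]
ee_rot: [-0.034, 0.999, 0.0, 0.0]
contact_force: [-4.3, -1.7, 14.9]
gripper_width: 37.4
grasp_force: 18.1
```

View pics/cmp5.png

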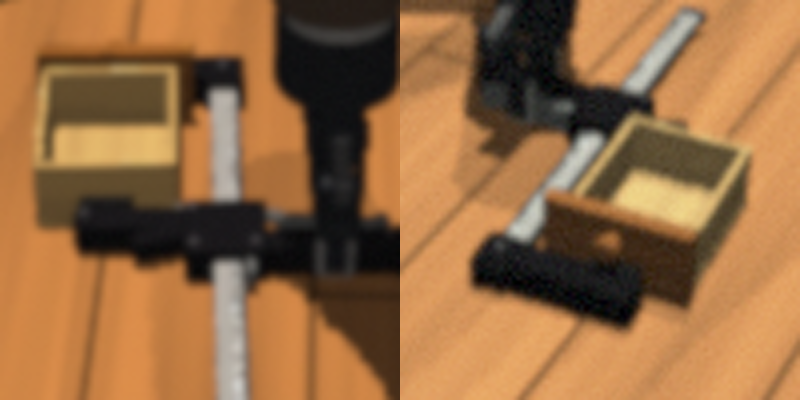

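The far jaw now presses on the front. Grip force climbed from about 5 to 18 N, against about 7 N in the free strokes, and it rose at the pad's stiffness, so about 25 N at the jaw. I let it settle and check the joint closely.

```bash
 python3 -m handwheel '[[0,0,0,0,0,0,-0.14],[0,0,0,0,0,0,-0.14],[0,0,0,0,0,0,-0.14],[0,0,0,0,0,0,-0.14],[0,0,0,0,0,0,-0.14],[0,0,0,0,0,0,-0.14],[0,0,0,0,0,0,-0.14],[0,0,0,0,0,0,-0.14]]'
python3 - <<'E'
from h import *
def av(n): return np.mean([get_image(n)[0].astype(float) for _ in range(6)],0).astype(np.uint8)
a=av("scene")[190:260,265:335];b=av("side")[195:255,245:305]
cv2.imwrite("pics/fin.png",np.hstack([cv2.resize(x,(400,400),interpolation=cv2.INTER_CUBIC) for x in(a,b)]))
s=read_state();print(s["clock"],s["gripper_width"],s["grasp_force"],s["contact_force"],s["position"])
E
```

```text
clock: 16.38
position: [500.9, 85.8, 5.7]
ee_rot: [-0.034, 0.999, 0.0, 0.0]
contact_force: [-4.0, -1.8, 14.2]
gripper_width: 37.3
grasp_force: 18.1
16.975 37.04991620887601 18.146234024316072 [-5.28070191 -1.61730501 14.25722352] [500.85443077  85.77364646   5.6721955 ]
```

View pics/fin.png

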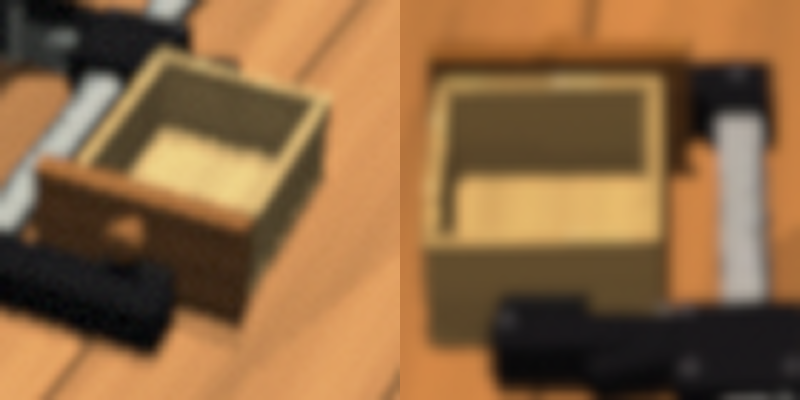

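The front sits flush on the tray, with no gap at its right edge (250,225). The jaw bears on the front, the rear pad on the tray, and the force holds steady at 18 N.

```bash
python3 -c "
from bench import *
print(job_done())"
```

```text
the job is handed in; nothing more can be done
None
```

I handed the job in at about 17 s. After five trigger strokes the front looks flush on the tray and the fingers still squeeze the trigger at a steady 18 N, which I estimate puts about 25 N on the drawer; the hand-in gave no verdict.

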